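# Set the turntable collar on the shaft flat

### The job

First take the bare shaft of the turntable stand between the fingers, find its flat, and turn the shaft until the flat faces the key guide squarely. Then pick up the loose steel collar, thread it upright over the shaft with its screw on that flat, press it straight down until the sprung pad under it is fully depressed, and finish there still gripping it and holding it down, the screw pointing squarely at the key guide. Leave the tape roll, the small tin and the jar where they are.

Things in the scene. Friction and masses are not known exactly. Their poses are not given: they have to be found in the camera images.
- spindle_stand: Fixed grey turntable stand, wheel off. Plate 160x74 mm, 14 thick; origin on the bench on the shaft axis, z up. Key guide: a steel tube along x, 28 long, 16 across, on a post on the -x side, centre at x=-98, 48 mm up, top at 56. 'Facing the guide' is the stand's -x, which points toward the robot within 0.45 rad (yaw within 0.45). Boss round the shaft: 60 mm across, top 30 mm up.
- shaft (a joint): Angle (rad) of the upright steel shaft in the stand. 0: its flat faces the key guide (stand's -x); grows counter-clockwise seen from above. Starts between 0.6 and 2.0 and is to go to 0. Turns stiffly (0.06 N m) and stays where it is left; end stops at -2.9 and 2.9.
- shaft_top (a point): Centre of the shaft's top end, on its axis, 88 mm above the bench. Axes turn with the shaft: the flat's outward normal is -x, z is up. Shaft 24 mm in diameter with one flat, 19 mm wide, 7 mm from the axis, over its whole length: 19 mm from flat to opposite side, 24 mm across the round. It stands 43 mm above the unpressed pad. Top edge chamfered 1.5 mm on the round side.
- thrust_pad (a joint): Travel (m) of the sprung ring pad round the shaft (40 mm outside, 27 mm bore): 0 up, 0.008 fully depressed. Pad top is 45 mm above the bench when up and 37 mm when fully down; pressing takes 3.5 N at first and 9 N at the bottom, and it springs back up.
- collar: Loose steel ring, 46 mm outside, 27 mm bore, 22 mm high, about 0.14 kg, flat on the bench right way up; origin at the centre of its underside. An 8 mm screw crosses its wall on its -x side, 11 mm up: its point ends 8.5 mm from the axis, so the collar goes down only with the screw over the flat; its head, 11 mm across, stands 8 mm proud. Starts with yaw within 0.5. Grip across y, from above.
- collar_screw (a point): Middle of the outer end of the collar's screw head: x = -31 mm, z = 11 mm in the collar's frame; its axes are the collar's.
- tape_roll: Roll of masking tape lying flat, 93 mm across, 24 mm high; origin at the centre of its underside. Bystander.
- tin_plum: Small open metal tin, 58 mm across, 50 mm high; origin at the centre of its underside. Bystander.
- jar_steel: Closed jar with a grey lid, beside a taller fixed one with a dark lid, 78 mm across, 107 mm high; origin at the centre of its underside. Bystander.
Things that resemble listed ones, but are neither listed nor needed, are in the scene too. What is meant by the collar is not yellow, and is the larger of those in its own colour.

How it is judged:
By the outcome, as a careful person would: the job done as asked, in the order asked, and still so for the second after the job is handed in, while the arm keeps its last pose, push and grip.
It also fails if it takes over 72 s, if anything falls off the work surface, if the arm or the gripper's body presses on something with over 40 N, if the wrist force passes 120 N, or if a joint passes its speed limit or range.

### The arm

A 6-joint arm with a two-finger parallel gripper is mounted at the origin on a cart in front of the work surface, level with it; the furniture and walls round the work are solid. World frame = base frame: x ahead of the robot, y to its left, z up, the work surface at z = 0. Lengths are in m, angles in rad, forces in N, time in s.
With the tool pointing down it reaches from about 0.275 to 0.775 m from the base axis. Payload 14.6 kg.
Tool frame: the origin (TCP) lies at the very end of the fingers, on their centre line; the grasp point (between the pads) lies 19 mm behind it; z points along the fingers, y is the direction in which the jaws open and shut (so a half turn about z gives the same grasp; the last joint's range is limited). The gripper opens to 85 mm and grips with 20 to 120 N. Pads are 22 mm wide; open, the fingers measure 114 mm over their backs; the gripper's body (76 mm by 85 mm) begins 54 mm behind the grasp point. The pads swing forward as they close: fully open they stand 13 mm farther back than shut.
Start: joints at [-1.262, 0.263, -0.048, 1.259, 0, 1.415], TCP at [0.235, -0.47, 0.231] pointing down, gripper open.
Joint ranges: [-2.65, 2.65], [-0.89, 1.7], [-1.18, 1.37], [-2.13, 2.11], [-1.35, 1.29], [-3.14, 3.14]. Speed limits (rad/s): [1.89, 1.89, 2.57, 2.79, 3.14, 3.14].

### API

Orientations are given as a 3x3 rotation matrix whose columns are the frame's x, y, z axes.
In Python, from station import status, optics, workorder gives the robot as it stands. The module is installed in compiled form; this text tells all that it offers.
- The arm moves only by the shell command python3 -m inch 'ROWS' [OPENING] [FORCE]. ROWS is JSON, a list of rows, each a list of 2 entries, a list of its own where there are three numbers: the shift along the tool's x, y, z in mm, then the turn, a rotation vector about the tool's x, y, z in rad. In form: [[[x, y, z], [ax, ay, az]], ...]. A call has 1 to 8 rows; each row is the pose to reach, as a shift and turn from the pose commanded when the call began, along the tool's axes at that moment; what a row does not reach only later rows make up. A row lasts 1/8 s, in which the tool goes at most 62.5 mm and 10.7 degrees, less where a joint would pass 70% of its speed; a pose out of reach is approached as far as the arm can. A call with a gripper value outside its range is refused whole. OPENING is the finger opening in mm, from 0 to 85.4, set as the call begins (- or left out, the last holds). The fingers move at their own pace and stop on an object; FORCE is the grip in N (left out, the last holds). Time passes only in rows, so rows that repeat a pose let the fingers close. It gives the time, the measured TCP pose, the force and the opening at its end, in the units of the state.
- status.get_obs(): the state, without advancing time (a new reading comes with each control period).
- optics.snapshot(name): name is "scene" or "top" or "wrist"; returns a dict with "image" (480x640x3 uint8, red, green, blue), "depth" (480x640 float32, m along the optical axis (not along the pixel's ray), 0 where there is no reading), "fx", "fy", "cx", "cy" (pixels), "distortion" ([k1, k2, p1, p2, k3] as OpenCV has them; the pictures are not rectified), "R" (3x3) and "t" (3): a world point X has camera coordinates R X + t; the wrist camera has in their place "hand_eye" (4x4, takes a point from camera to tool coordinates, whose origin is the TCP and whose axes are the flange's). Camera axes: x right, y down, z forward; pixel columns grow to the right and rows downward; lengths in m; the calibration is good to about 2 mm. A picture is of the moment at which its call begins: read the wrist's pose just before it.
- workorder.close_job(): hands the job in, once; it reports no verdict.
The state is a dict: "t": time; "qpos": joint angles; "qd": joint speeds; "effort": joint torques, N m; "position": TCP position; "eef_rot": TCP orientation; "force": force on the tool from outside, world axes, zero at the start; "torque": the same for the moment, N m; "width": opening from 0.0 (shut) to 1.0 (fully open).
Only numpy, scipy, OpenCV 4.12 (cv2) and the standard library are available. Lean on these libraries where they do the work, as an engineer would, in place of code of your own. Each camera call takes 0.05 s, during which the arm holds its last target.

## Working session

There is one attempt and no reset: what is moved stays moved. The work goes in short steps, Python scripts to look and compute and a shell command to move; the robot and the scene stay as the last step left them, time stands still between calls to the robot, and variables do not carry over. Pictures are saved under pics/ and viewed, and the job is handed in when it is done.

```bash
ls; mkdir -p pics; python3 - <<'E'
from station import status, optics
import cv2,numpy as np
print(status.get_obs())
for n in ["scene","top","wrist"]:
    s=optics.snapshot(n)
    cv2.imwrite(f"pics/{n}0.png",s["image"][:,:,::-1])
    np.savez(f"{n}0.npz",**s)
    print(n,{k:np.round(v,4).tolist() if not isinstance(v,str) else v for k,v in s.items() if k not in("image","depth")}, (s["depth"]>0).mean())
E
```

```text
pics
{'t': 0.0, 'qpos': array([-1.26228794e+00,  2.63498145e-01, -4.89405375e-02,  1.25938790e+00,
        3.11916220e-06,  1.41550858e+00]), 'qd': array([ 0.00137295, -0.00041664, -0.00041741,  0.00104006, -0.00051557,
       -0.00089859]), 'effort': array([-3.62218489e-03, -6.37624884e+01,  3.84569871e+01,  1.40107187e-02,
       -1.57233508e-04, -3.20105585e-05]), 'position': array([ 0.23477475, -0.46927483,  0.23083662]), 'eef_rot': array([[ 8.94360787e-01,  4.47346271e-01, -3.09851783e-04],
       [ 4.47346349e-01, -8.94360262e-01,  9.82559144e-04],
       [ 1.62425047e-04, -1.01737343e-03, -9.99999469e-01]]), 'force': array([-0.06442434, -0.22396467, -0.4088469 ]), 'torque': array([-0.00099246, -0.01376645, -0.0068088 ]), 'width': 0.9996994544301727}
scene {'fx': 580.3079, 'fy': 580.3079, 'cx': 325.1848, 'cy': 234.7308, 'distortion': [-0.1826, 0.0, 0.0, 0.0, 0.0], 'R': [[-0.785, -0.6195, 0.0002], [-0.3342, 0.4231, -0.8422], [0.5217, -0.6612, -0.5392]], 't': [0.4505, 0.2579, 0.6603]} 0.9593587239583333
top {'fx': 562.4052, 'fy': 562.4052, 'cx': 312.0452, 'cy': 237.0609, 'distortion': [-0.0226, 0.0, 0.0, 0.0, 0.0], 'R': [[-0.022, -0.9994, -0.026], [-0.9937, 0.0247, -0.1091], [0.1097, 0.0234, -0.9937]], 't': [0.0438, 0.5548, 0.9364]} 0.9960026041666666
wrist {'fx': 420.9361, 'fy': 420.9361, 'cx': 318.9516, 'cy': 240.6514, 'distortion': [-0.0114, 0.0, 0.0, 0.0, 0.0], 'hand_eye': [[0.0001, -0.9485, -0.3168, 0.0828], [1.0, -0.0001, 0.0006, -0.0018], [-0.0006, -0.3168, 0.9485, -0.143], [0.0, 0.0, 0.0, 1.0]]} 0.996103515625
```

View pics/scene0.png

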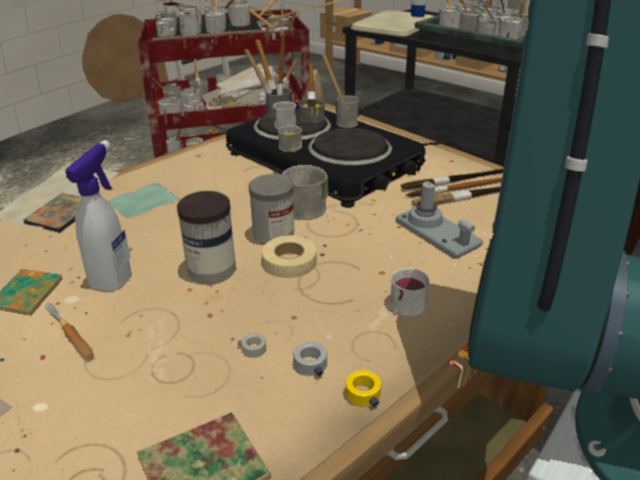

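View pics/top0.png

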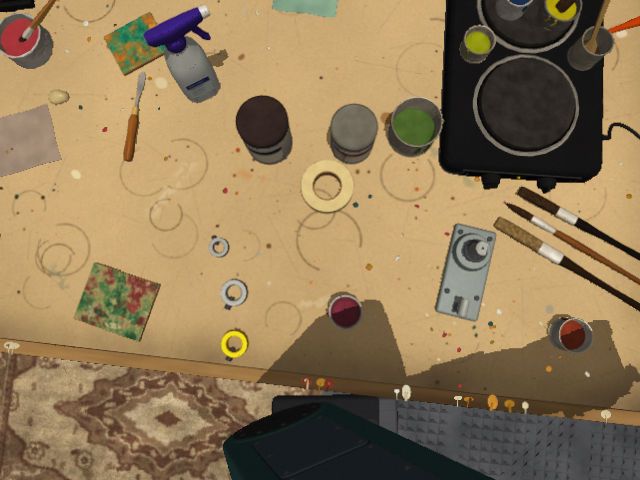

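View pics/wrist0.png

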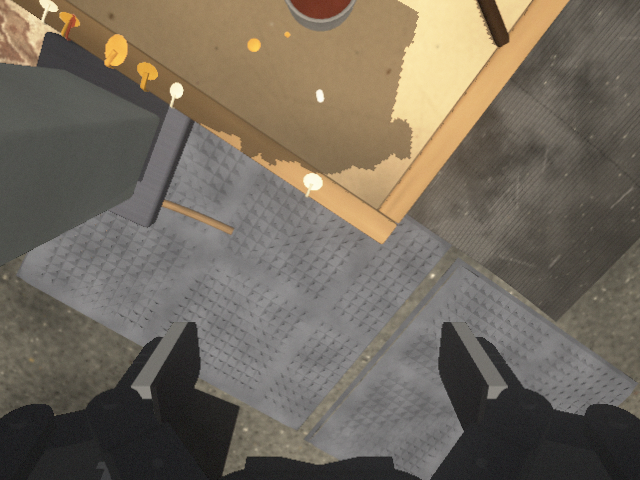

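Collar candidates in the top view are the small grey ring (219,247), the larger grey ring (234,293) and the yellow ring (234,345). By the description it should be the larger grey one at (234,293). The stand is at (467,270). I'll check close crops.

```bash
cat > h.py <<'E'
import numpy as np,cv2
from station import status,optics
def K(s): return np.array([[s["fx"],0,s["cx"]],[0,s["fy"],s["cy"]],[0,0,1.]])
def campose(s,obs=None):
    # returns Rcw (cam->world), C
    if "R" in s: R=np.array(s["R"]);return R.T,-R.T@np.array(s["t"])
    H=np.array(s["hand_eye"]);W=np.eye(4);W[:3,:3]=obs["eef_rot"];W[:3,3]=obs["position"]
    M=W@H;return M[:3,:3],M[:3,3]
def ray(s,uv,obs=None):
    p=cv2.undistortPoints(np.array(uv,float).reshape(-1,1,2),K(s),np.array(s["distortion"],float)).reshape(-1,2)
    R,C=campose(s,obs);return C,(R@np.c_[p,np.ones(len(p))].T).T
def onplane(s,uv,z,obs=None):
    C,d=ray(s,uv,obs);return C+d*((z-C[2])/d[:,2])[:,None]
def proj(s,X,obs=None):
    R,C=campose(s,obs);Xc=(np.atleast_2d(X)-C)@R
    return cv2.projectPoints(Xc,np.zeros(3),np.zeros(3),K(s),np.array(s["distortion"],float))[0].reshape(-1,2)
def cloud(s,obs=None):
    v,u=np.mgrid[:480,:640];C,d=ray(s,np.c_[u.ravel(),v.ravel()],obs)
    return (C+d*s["depth"].ravel()[:,None]).reshape(480,640,3)
def crop(s,c,w,h,f,name,interp=cv2.INTER_CUBIC):
    x,y=int(c[0]-w/2),int(c[1]-h/2);x=max(x,0);y=max(y,0)
    im=s["image"][y:y+h,x:x+w,::-1];cv2.imwrite(name,cv2.resize(im,None,fx=f,fy=f,interpolation=interp));return x,y
E
python3 - <<'E'
from h import *
s=dict(np.load("top0.npz"))
a=crop(s,(228,295),100,150,4,"pics/c1.png");b=crop(s,(467,270),100,120,5,"pics/c2.png");print(a,b)
P=cloud(s)
for u,v in [(219,247),(234,293),(234,345),(345,311),(480,247),(460,303),(353,120)]:
    print(u,v,np.round(onplane(s,[(u,v)],0.02)[0],4),np.round(P[v,u],4))
E
```

```text
(178, 220) (417, 210)
219 247 [0.5435 0.1937 0.02  ] [ 0.5458  0.1982 -0.0033]
234 293 [0.463 0.168 0.02 ] [ 0.4633  0.1717 -0.0025]
234 345 [0.3744 0.1687 0.02  ] [0.3731 0.1715 0.0031]
345 311 [ 0.4281 -0.0226  0.02  ] [ 0.4284 -0.0223  0.0316]
480 247 [ 0.5324 -0.2586  0.02  ] [ 0.5265 -0.2394  0.0899]
460 303 [ 0.4373 -0.2194  0.02  ] [ 0.4376 -0.2126  0.049 ]
353 120 [ 0.7645 -0.0465  0.02  ] [ 0.7368 -0.0417  0.1056]
```

View pics/c1.png

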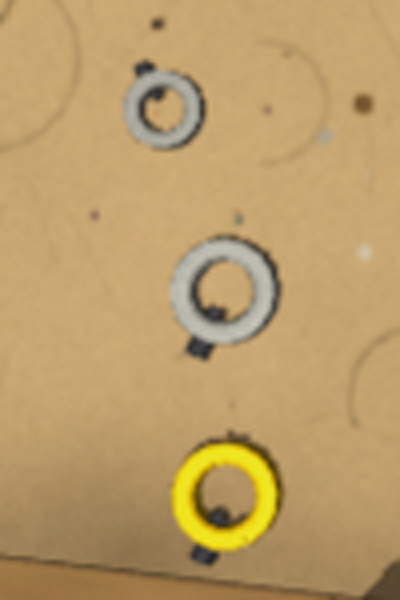

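View pics/c2.png

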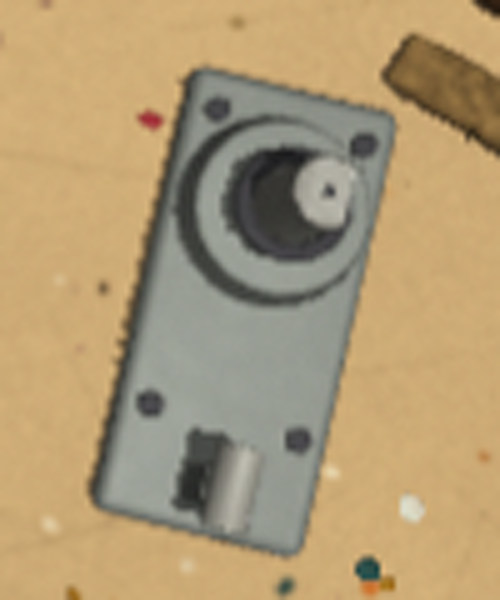

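The larger grey ring at (234,293) is the collar, with its screw at about (228,307). The yellow and the small grey rings are decoys. The shaft top is at about (482,248), with its flat apparently on the right, and the guide is at (463,307). Next I'll measure them from the top view.

```bash
cat >> h.py <<'E'
from scipy.spatial.transform import Rotation as Ro
def rel(p,yaw,obs=None):
    o=obs or status.get_obs();R=o["eef_rot"]
    x=np.array([np.cos(yaw),np.sin(yaw),0]);z=np.array([0,0,-1.]);T=np.c_[x,np.cross(z,x),z]
    print("rel mm",np.round(1000*R.T@(np.array(p)-o["position"]),1),"rot",np.round(Ro.from_matrix(R.T@T).as_rotvec(),4))
def tooly(R): return np.arctan2(R[1,0],R[0,0])
E
python3 - <<'E'
from h import *
s=dict(np.load("top0.npz"));P=cloud(s)
m=(abs(P[...,0]-.527)<.03)&(abs(P[...,1]+.239)<.03)&(P[...,2]>.08)
print("shaft",m.sum(),P[m].mean(0),P[m].std(0))
m=(abs(P[...,0]-.437)<.04)&(abs(P[...,1]+.213)<.04)&(P[...,2]>.04)
q=P[m];print("guide",m.sum(),q.mean(0)); g=q[:,:2]-q[:,:2].mean(0);w,V=np.linalg.eigh(g.T@g);print(V[:,1])
# collar: hsv grey mask, top plane 22mm
im=s["image"];hsv=cv2.cvtColor(im,cv2.COLOR_RGB2HSV)
sub=np.zeros((480,640),np.uint8);sub[272:315,210:260]=1
gr=((hsv[...,1]<45)&(hsv[...,2]>120)&(sub>0)).astype(np.uint8)
c,_=cv2.findContours(gr,cv2.RETR_EXTERNAL,cv2.CHAIN_APPROX_NONE);c=max(c,key=cv2.contourArea)
w=onplane(s,c.reshape(-1,2),.022);(cx,cy),r=cv2.minEnclosingCircle(w[:,:2].astype(np.float32));print("collar",cx,cy,r, w.mean(0))
dk=((hsv[...,2]<90)&(sub>0));v,u=np.nonzero(dk);print(np.c_[u,v].tolist())
rel([.527,-.239,.21],2.9)
E
```

```text
shaft 163 [ 0.52403637 -0.24085621  0.0877631 ] [0.00618111 0.00539013 0.00217392]
guide 184 [ 0.43161348 -0.21516695  0.05350858]
[-0.96753084  0.25275299]
collar 0.46405041217803955 0.16875380277633667 0.02233688160777092 [0.46417792 0.16904763 0.022     ]
[[241, 281], [242, 282], [244, 283], [244, 284], [245, 285], [245, 286], [246, 286], [246, 287], [246, 288], [227, 289], [246, 289], [226, 291], [247, 291], [226, 292], [247, 292], [226, 293], [247, 293], [226, 294], [227, 295], [246, 295], [227, 296], [246, 296], [227, 297], [228, 297], [229, 297], [230, 297], [231, 297], [232, 297], [233, 297], [246, 297], [228, 298], [229, 298], [230, 298], [231, 298], [232, 298], [233, 298], [230, 299], [231, 299], [232, 299], [233, 299], [244, 300], [226, 304], [226, 305], [227, 305], [228, 305], [225, 306], [226, 306], [227, 306], [228, 306], [229, 306], [230, 306], [225, 307], [226, 307], [227, 307], [228, 307], [229, 307], [230, 307], [226, 308], [227, 308], [228, 308], [229, 308], [229, 309]]
rel mm [364.4 -75.3  21. ] rot [-2.0000e-04 -1.0000e-03 -2.4362e+00]
```

```bash
python3 -m inch '[[[60,-12,0],[0,0,-0.18]],[[120,-25,0],[0,0,-0.36]],[[180,-37,0],[0,0,-0.54]],[[240,-50,0],[0,0,-0.72]],[[300,-62,5],[0,0,-0.9]],[[340,-70,12],[0,0,-1.08]],[[360,-74,20],[0,0,-1.26]],[[364,-75,21],[0,0,-1.44]]]'; python3 -c "
from h import *
rel([.525,-.24,.21],2.9)"
```

```text
t: 1.15
position: [0.5276, -0.2384, 0.2093]
eef_rot: [[-0.334, 0.942, -0.001], [0.942, 0.334, 0.001], [0.001, -0.001, -1.0]]
force: [-0.0, 0.5, -0.7]
width: 1.001
rel mm [-0.7 -3.  -0.7] rot [-2.000e-04 -1.500e-03 -9.884e-01]
```

```bash
python3 -m inch '[[[0,-3,0],[0,0,-0.18]],[[0,-3,0],[0,0,-0.36]],[[0,-3,0],[0,0,-0.54]],[[0,-3,0],[0,0,-0.72]],[[0,-3,0],[0,0,-0.9]],[[0,-3,0],[0,0,-0.99]],[[0,-3,0],[0,0,-0.99]]]'; python3 -c "
from h import *
o=status.get_obs();s=optics.snapshot('wrist');np.savez('w1.npz',**s);np.save('o1.npy',o,allow_pickle=True)
cv2.imwrite('pics/w1.png',s['image'][:,:,::-1]);print(o['position'],o['qpos'],tooly(o['eef_rot']))"
```

```text
t: 2.02
position: [0.5239, -0.2406, 0.2101]
eef_rot: [[-0.969, 0.246, -0.0], [0.246, 0.969, 0.0], [0.0, 0.0, -1.0]]
force: [-0.4, 0.2, 0.6]
width: 1.0
[ 0.52393091 -0.24055907  0.21007367] [-5.71750103e-01  3.58927824e-01  3.61996221e-02  1.24850929e+00
  7.10074966e-06 -3.23290256e-01] 2.8931328353276013
```

View pics/w1.png

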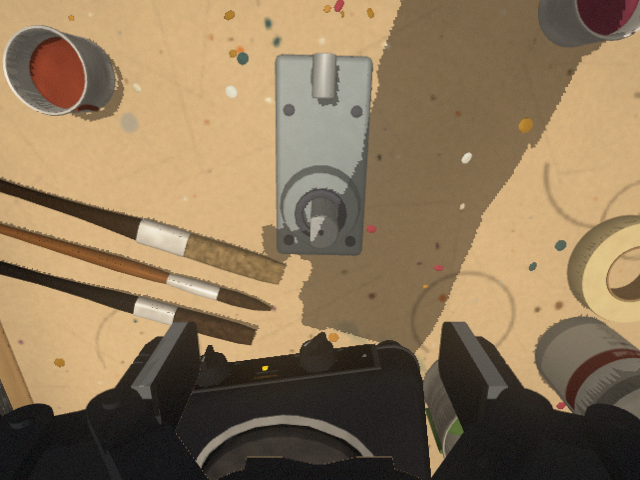

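```bash
python3 -c "
from h import *
s=dict(np.load('w1.npz'));o=np.load('o1.npy',allow_pickle=True).item()
print(crop(s,(320,215),90,80,8,'pics/c3.png'))
P=cloud(s,o)
m=(abs(P[...,0]-.525)<.03)&(abs(P[...,1]+.24)<.03)&(P[...,2]>.08);print(m.sum(),P[m].mean(0))
m=(abs(P[...,0]-.435)<.03)&(abs(P[...,1]+.215)<.03)&(P[...,2]>.045);print(m.sum(),P[m].mean(0))
c=onplane(s,[(276,55),(372,57),(363,254),(276,252)],.014,o);print(c)
"
```

```text
(275, 175)
8113 [ 0.50962018 -0.24585445  0.266575  ]
2334 [ 0.43851185 -0.21551921  0.21986271]
[[ 0.40682944 -0.24149423  0.014     ]
 [ 0.42565805 -0.17276216  0.014     ]
 [ 0.57654639 -0.2126107   0.014     ]
 [ 0.55638814 -0.28457643  0.014     ]]
```

View pics/c3.png

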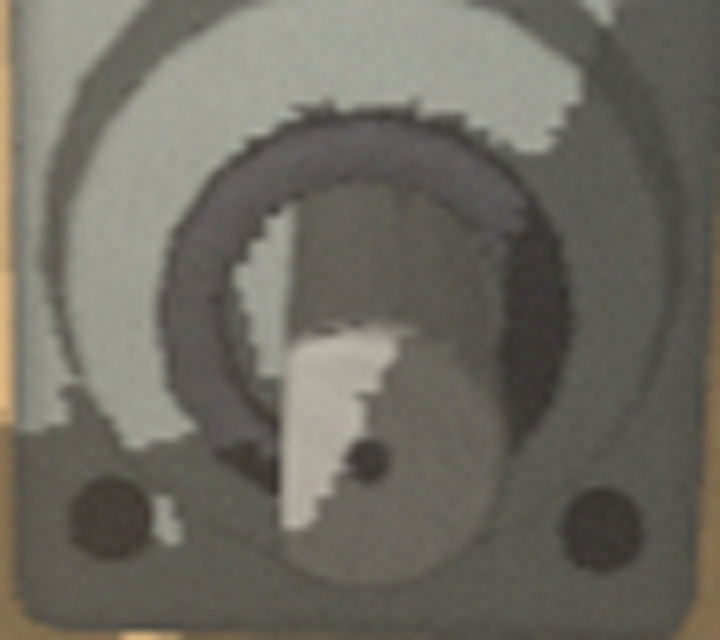

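```bash
python3 -c "
from h import *
s=dict(np.load('w1.npz'));o=np.load('o1.npy',allow_pickle=True).item()
f=lambda L:[(275+(x+.5)/8-.5,175+(y+.5)/8-.5) for x,y in L]
ctr=onplane(s,f([(369,461)]),.088,o)[0];print('shaft ctr',ctr)
e=onplane(s,f([(290,350),(283,550)]),.088,o);d=e[0]-e[1];print(e,np.linalg.norm(d));n=np.array([-d[1],d[0]]);print('flat dir',np.arctan2(n[1],n[0]), 'dist',np.dot(n/np.linalg.norm(n),e[0,:2]-ctr[:2]))
# boss circle
im=cv2.cvtColor(s['image'],cv2.COLOR_RGB2GRAY)
# plate edge subpixel by gradient: rows
hsv=cv2.cvtColor(s['image'],cv2.COLOR_RGB2HSV);h=hsv[...,0].astype(int);sa=hsv[...,1]
L=[];Rr=[]
for v in range(70,240,5):
  row=sa[v,260:390].astype(int); 
  l=[i for i in range(129) if row[i]>60>=row[i+1] and i<40];r=[i for i in range(129) if row[i]<=60<row[i+1] and i>80]
  if l:L.append((260+l[-1]+.5,v))
  if r:Rr.append((260+r[0]+.5,v))
for A in(L,Rr):
  print(len(A),A[0],A[-1])
  w=onplane(s,A,.014,o)[:,:2];vx,vy,x0,y0=cv2.fitLine(w.astype(np.float32),cv2.DIST_HUBER,0,.001,.001).ravel();print('yaw',np.arctan2(vy,vx),x0,y0,'off of ctr',(ctr[0]-x0)*-vy+(ctr[1]-y0)*vx)
g=onplane(s,[(324,56),(324,97)],.056,o);print('guide',g)
print(proj(s,[ctr],o))
"
```

```text
shaft ctr [ 0.52586326 -0.23769333  0.088     ]
[[ 0.51506854 -0.24162106  0.088     ]
 [ 0.53163288 -0.2465323   0.088     ]] 0.01727708729212121
flat dir -1.8590341635947194 dist 0.006834236048588785
34 (275.5, 70) (276.5, 235)
yaw -0.27274075 0.47842917 -0.26217368 off of ctr 0.036352876506309514
34 (371.5, 70) (361.5, 235)
yaw -0.2728159 0.4945522 -0.19159143 off of ctr -0.03596028390470013
guide [[ 0.41976642 -0.20856204  0.056     ]
 [ 0.44431436 -0.2146894   0.056     ]]
[[320.6875 232.1875]]
```

```bash
python3 -c "
from h import *
y=2.853;c=np.array([.5259,-.2377,.055])+.0025*np.array([np.cos(y-np.pi/2),np.sin(y-np.pi/2),0]);print(c);rel(c,y)"
```

```text
[ 0.52661151 -0.23530339  0.055     ]
rel mm [ -1.3   5.8 155.1] rot [ 0.0001 -0.0003  0.0386]
```

```bash
python3 -m inch '[[[-1.3,5.8,30],[0,0,0.04]],[[-1.3,5.8,75],[0,0,0.04]],[[-1.3,5.8,115],[0,0,0.04]],[[-1.3,5.8,140],[0,0,0.04]],[[-1.3,5.8,155],[0,0,0.04]],[[-1.3,5.8,155],[0,0,0.04]],[[-1.3,5.8,155],[0,0,0.04]]]' 40; python3 -c "
from h import *
y=2.853;c=np.array([.5259,-.2377,.055])+.0025*np.array([np.cos(y-np.pi/2),np.sin(y-np.pi/2),0]);rel(c,y)
s=optics.snapshot('wrist');cv2.imwrite('pics/w2.png',s['image'][:,:,::-1]);"
```

```text
t: 2.95
position: [0.5272, -0.2357, 0.0563]
eef_rot: [[-0.959, 0.284, 0.001], [0.284, 0.959, -0.001], [-0.001, -0.0, -1.0]]
force: [0.9, 0.5, 0.6]
width: 0.469
rel mm [0.7 0.2 1.3] rot [-0.0004  0.0014  0.0003]
```

View pics/w2.png

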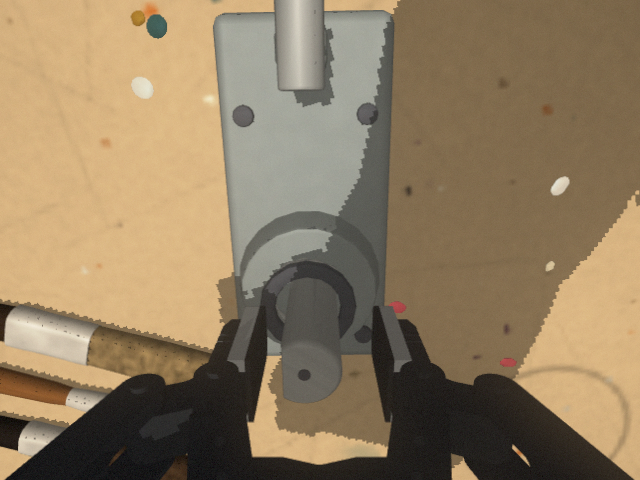

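The shaft sits centred between the fingers (flat edge x≈283, round edge x≈341, pads at about 252 and 374). The flat faces the left pad, so I'll close on it.

```bash
python3 -m inch '[[[0,0,0],[0,0,0]],[[0,0,0],[0,0,0]],[[0,0,0],[0,0,0]],[[0,0,0],[0,0,0]],[[0,0,0],[0,0,0]]]' 0 50; python3 -c "
from h import *
o=status.get_obs();print(o['width']*85.4,o['torque'],o['force'],tooly(o['eef_rot']))"
```

```text
t: 3.62
position: [0.5265, -0.2377, 0.0564]
eef_rot: [[-0.958, 0.286, -0.0], [0.286, 0.958, -0.005], [-0.001, -0.005, -1.0]]
force: [-8.6, -15.6, 5.8]
width: 0.213
18.16040957939181 [-2.42887882  1.37250011 -0.00259491] [ -8.63008894 -15.61445761   5.81698535] 2.852038776290042
```

```bash
python3 -m inch '[[[0,-1.2,0],[0,0,0]],[[0,-2.3,0],[0,0,0]],[[0,-2.3,0],[0,0,0]]]'; python3 -c "
from h import *
o=status.get_obs();print(o['width']*85.4,o['torque'],o['eef_rot'].T@o['force'],tooly(o['eef_rot']))"
```

```text
t: 4.0
position: [0.5264, -0.2378, 0.0564]
eef_rot: [[-0.959, 0.284, 0.001], [0.284, 0.959, -0.001], [-0.002, -0.0, -1.0]]
force: [-1.8, 0.9, 8.8]
width: 0.214
18.237624470871946 [ 0.3210925   0.35551588 -0.0960234 ] [ 1.93819304  0.32201853 -8.84789833] 2.8535271385113425
```

Lateral force is now nulled and the opening of 18.2 mm matches the 19 mm flat-to-round dimension, so the flat is held. Turning the shaft about its axis.

```bash
python3 -m inch '[[[-0.4,0,0],[0,0,0.18]],[[-0.9,-0.2,0],[0,0,0.36]],[[-1.3,-0.4,0],[0,0,0.54]],[[-1.6,-0.6,0],[0,0,0.72]],[[-2,-0.9,0],[0,0,0.9]],[[-2.2,-1.3,0],[0,0,1.08]],[[-2.4,-1.7,0],[0,0,1.26]],[[-2.5,-2.1,0],[0,0,1.4]]]'; python3 -c "
from h import *
o=status.get_obs();print(o['width']*85.4,o['torque'],o['eef_rot'].T@o['force'],tooly(o['eef_rot']))"
```

```text
t: 5.0
position: [0.5275, -0.2409, 0.0564]
eef_rot: [[0.122, 0.992, -0.0], [0.992, -0.122, -0.002], [-0.002, 0.0, -1.0]]
force: [-8.6, -1.3, 12.5]
width: 0.212
18.09172967907359 [-0.3485927   1.44432219  0.06478001] [ -2.40893453  -8.40314688 -12.47756639] 1.448053517427342
```

```bash
python3 -m inch '[[[-0.4,-0.6,0],[0,0,0.1]],[[-0.4,-1.1,0],[0,0,0.155]],[[-0.4,-1.1,0],[0,0,0.155]],[[-0.4,-1.1,0],[0,0,0.155]]]'; python3 -c "
from h import *
o=status.get_obs();print(o['width']*85.4,o['torque'],o['eef_rot'].T@o['force'],tooly(o['eef_rot']))
s=optics.snapshot('wrist');cv2.imwrite('pics/w3.png',s['image'][:,:,::-1]);"
```

```text
t: 5.5
position: [0.5273, -0.2412, 0.0564]
eef_rot: [[0.269, 0.963, 0.002], [0.963, -0.269, -0.002], [-0.001, 0.002, -1.0]]
force: [-1.5, -2.2, 7.3]
width: 0.212
18.06804871001137 [-0.32579885  0.25596075 -0.04911639] [-2.52151555 -0.84314146 -7.30135823] 1.2983970070715414
```

View pics/w3.png

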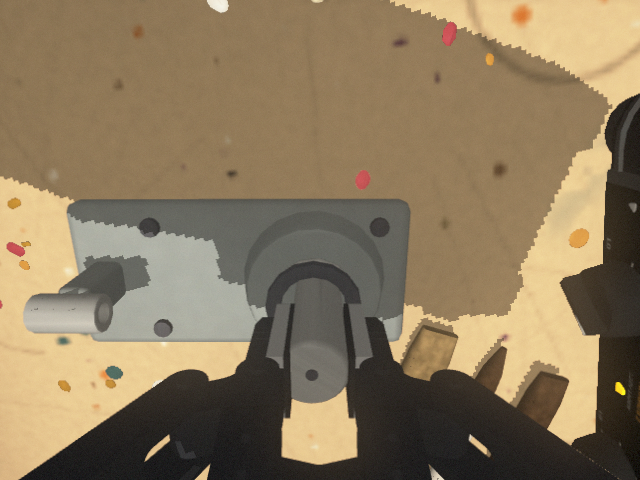

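```bash
python3 -c "
from h import *
s=dict(np.load('top0.npz'))
im=s['image'];hsv=cv2.cvtColor(im,cv2.COLOR_RGB2HSV);m=((hsv[...,1]<60)).astype(np.uint8);m[:215]=0;m[325:]=0;m[:,:430]=0;m[:,500:]=0
c,_=cv2.findContours(m,cv2.RETR_EXTERNAL,cv2.CHAIN_APPROX_NONE);c=max(c,key=cv2.contourArea).reshape(-1,2)
w=onplane(s,c,.014);print(len(c),cv2.contourArea(c));r=cv2.minAreaRect((w[:,:2]*1000).astype(np.float32));print(r)
ctr=np.array([.525,-.24]);
u=np.array([np.cos(-.273),np.sin(-.273)]);v=np.array([-u[1],u[0]])
q=(w[:,:2]-ctr)@np.c_[u,v]
for sg in(1,-1):
  k=(q[:,1]*sg>.028)&(q[:,0]>-.1)&(q[:,0]<.02);vx,vy,x0,y0=cv2.fitLine((w[k,:2]*1000).astype(np.float32),cv2.DIST_HUBER,0,.01,.01).ravel();print('yaw',np.arctan(vy/vx),k.sum(),q[k,1].mean())
print(q.min(0),q.max(0))
f=lambda L:[(417+(x+.5)/5-.5,210+(y+.5)/5-.5) for x,y in L]
print('shaft top',onplane(s,f([(327,190)]),.088))
g=onplane(s,f([(246,446),(228,527)]),.056);print('guide',g,np.arctan2(*(g[0]-g[1])[[1,0]]))
"
```

```text
252 3754.0
((491.020263671875, -233.0670928955078), (73.33979034423828, 157.8884735107422), 74.3910903930664)
yaw -0.272508 68 0.03334176667310632
yaw -0.27203134 67 -0.03829900611269311
[-0.11354334 -0.03915037] [0.04433873 0.03422079]
shaft top [[ 0.52559299 -0.24305193  0.088     ]]
guide [[ 0.44437356 -0.22080013  0.056     ]
 [ 0.41807609 -0.21358288  0.056     ]] -0.26785141312643557
```

Stand yaw is -0.272 from the top view and -0.273 from the wrist, so they agree. The flat now faces the guide. I'll release, rise and check.

```bash
python3 -m inch '[[[0,0,0],[0,0,0]],[[0,0,0],[0,0,0]],[[0,0,0],[0,0,0]],[[0,0,-25],[0,0,0]],[[0,0,-70],[0,0,0]],[[0,0,-115],[0,0,0]],[[0,0,-150],[0,0,0]],[[0,0,-150],[0,0,0]]]' 70; python3 -c "
from h import *
o=status.get_obs();s=optics.snapshot('wrist');np.savez('w4.npz',**s);np.save('o4.npy',o,allow_pickle=True)
cv2.imwrite('pics/w4.png',s['image'][:,:,::-1]);print(o['position'],o['qpos'],tooly(o['eef_rot']),o['force']);p=proj(s,[[.525,-.24,.088]],o)[0];print(p,crop(s,p,90,80,8,'pics/c4.png'))"
```

```text
t: 6.55
position: [0.5277, -0.241, 0.2076]
eef_rot: [[0.269, 0.963, 0.004], [0.963, -0.269, -0.002], [-0.001, 0.004, -1.0]]
force: [0.3, 0.4, -0.4]
width: 0.819
[ 0.52767914 -0.24104602  0.20763943] [-5.68950015e-01  3.62619571e-01  3.53076254e-02  1.23931399e+00
  4.41986506e-05  1.27373578e+00] 1.298904598303288 [ 0.25427311  0.37282295 -0.35003521]
[313.97352765 233.9553551 ] (268, 193)
```

View pics/c4.png

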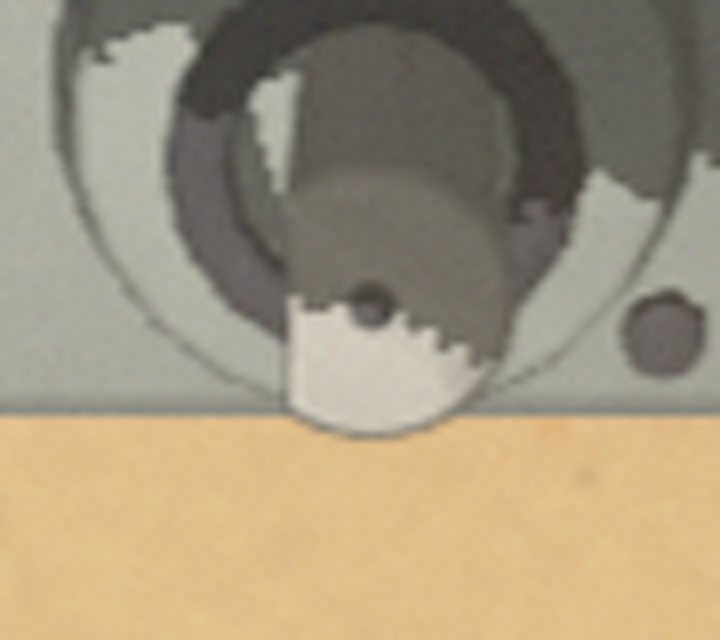

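The flat edge (crop x≈289) is square to the plate edge (crop y≈413). The flat is on the guide side and stayed put after release. Now the collar.

```bash
python3 -c "
from h import *
s=dict(np.load('w4.npz'));o=np.load('o4.npy',allow_pickle=True).item()
e=onplane(s,[(314.35,231.35)],.088,o)[0];d=np.array([.525,-.24])-e[:2];print('est',e,'tool err',o['eef_rot'].T[:2,:2]@d*1000)
f=lambda L:[(268+(x+.5)/8-.5,193+(y+.5)/8-.5) for x,y in L]
e=onplane(s,f([(290,200),(289,400)]),.088,o);dd=e[1]-e[0];print('flat dir', np.arctan2(dd[0],-dd[1]),'want',np.pi-.2725)
e=onplane(s,f([(5,412.5),(700,412.5)]),.014,o);dd=e[1]-e[0];print('plate yaw',np.arctan2(dd[1],dd[0]))
t=dict(np.load('top0.npz'));a=onplane(t,[(227.6,306.8)],.011)[0];print(a,np.arctan2(a[1]-.1688,a[0]-.464))
rel([.4635,.172,.2],2.76)"
```

```text
est [ 0.5257226  -0.23834792  0.088     ] tool err [-1.78544515 -0.25238675]
flat dir -0.28803388918659933 want 2.869092653589793
plate yaw -0.2737040619355683
[0.43949283 0.18085965 0.011     ] 2.6842957561348486
rel mm [ 380.5 -172.1    5.4] rot [ 9.0000e-04  1.5000e-03 -1.4612e+00]
```

```bash
python3 -m inch '[[[55,-25,0],[0,0,-0.18]],[[110,-50,2],[0,0,-0.36]],[[165,-75,4],[0,0,-0.54]],[[220,-100,5],[0,0,-0.72]],[[275,-124,5],[0,0,-0.9]],[[330,-149,5],[0,0,-1.08]],[[370,-167,5],[0,0,-1.26]],[[380,-172,5],[0,0,-1.42]]]'; python3 -m inch '[[[0,0,0],[0,0,0]],[[0,0,0],[0,0,0]]]'; python3 -c "
from h import *
o=status.get_obs();s=optics.snapshot('wrist');np.savez('w5.npz',**s);np.save('o5.npy',o,allow_pickle=True)
cv2.imwrite('pics/w5.png',s['image'][:,:,::-1]);print(o['position'],o['qpos'],tooly(o['eef_rot']),o['force']);p=proj(s,[[.4635,.172,.02]],o)[0];print(p,crop(s,p,90,80,8,'pics/c5.png'))"
```

```text
t: 7.6
position: [0.4618, 0.1739, 0.199]
eef_rot: [[-0.915, 0.403, -0.002], [0.403, 0.915, -0.0], [0.002, -0.001, -1.0]]
force: [-0.3, -0.2, 0.0]
width: 0.818
t: 7.85
position: [0.463, 0.1711, 0.1997]
eef_rot: [[-0.91, 0.414, -0.001], [0.414, 0.91, -0.0], [0.001, -0.001, -1.0]]
force: [0.2, -0.2, 0.3]
width: 0.819
[0.4629684  0.17113582 0.19965711] [ 1.88864809e-01  2.22716389e-01 -1.91218352e-01  1.15791067e+00
 -9.40875988e-05  6.15697959e-01] 2.7147592784185197 [ 0.19534291 -0.23548944  0.30208635]
[317.72281949 209.55454913] (272, 169)
```

View pics/c5.png

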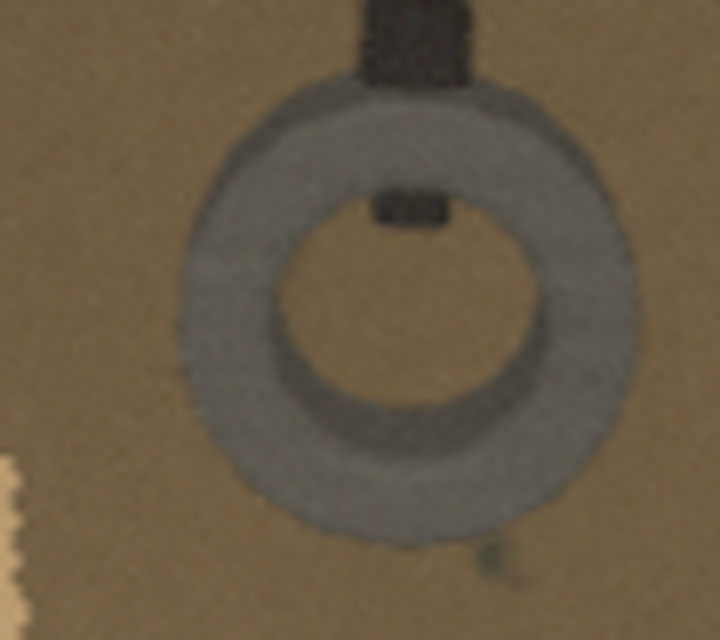

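View pics/w5.png

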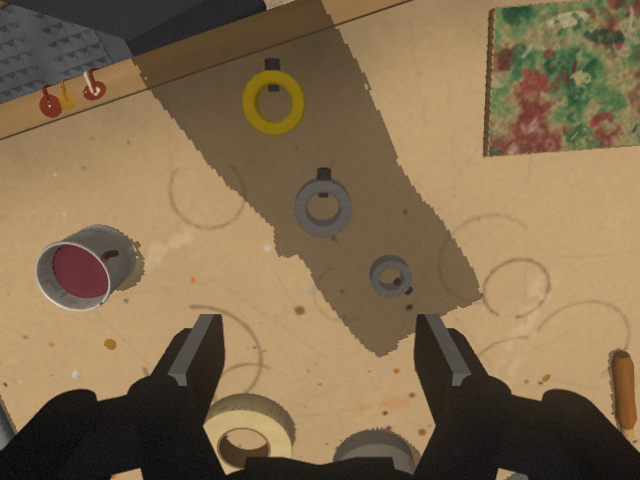

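```bash
python3 -c "
from h import *
s=dict(np.load('w5.npz'));o=np.load('o5.npy',allow_pickle=True).item()
im=s['image'];g=cv2.GaussianBlur(cv2.cvtColor(im,cv2.COLOR_RGB2GRAY),(0,0),.7)
hsv=cv2.cvtColor(im,cv2.COLOR_RGB2HSV)
m=((hsv[...,1]<60)&(g>65)).astype(np.uint8);k=np.zeros_like(m);k[160:245,285:360]=1;m*=k
c,_=cv2.findContours(m,cv2.RETR_EXTERNAL,cv2.CHAIN_APPROX_NONE);c=max(c,key=cv2.contourArea).reshape(-1,2)
w=onplane(s,c,.022,o)[:,:2]
low=c[:,1]>205
from scipy.optimize import least_squares
q=w[low];r=least_squares(lambda p:np.hypot(*(q-p[:2]).T)-p[2],[.463,.171,.023]);C=r.x;print('ring',C,np.sqrt(np.mean(r.fun**2)),low.sum())
dk=((g<55)*k).astype(np.uint8);n,lab,st,ce=cv2.connectedComponentsWithStats(dk)
for i in range(1,n):
  if st[i,4]>8:
    a=onplane(s,[ce[i]],.0165 if ce[i,1]<185 else .0135,o)[0];d=a[:2]-C[:2];print(st[i],ce[i],a,np.hypot(*d),'dir',np.arctan2(d[1],d[0]))
"
```

```text
ring [0.46463281 0.17579588 0.02198592] 0.00025041324164689824 86
[317 168  14  12 142] [323.49295775 173.65492958] [0.44005232 0.18759946 0.0165    ] 0.027267647125141535 dir 2.693909301480104
[319 193   9   4  25] [323.08 194.88] [0.45582746 0.18016595 0.0135    ] 0.009830138813934788 dir 2.680911876047667
```

```bash
python3 -c "
from h import *
s=dict(np.load('scene0.npz'))
for X in ([.5259,-.2377,.088],[.525,-.24,.088],[.5256,-.243,.088],[.4646,.1758,.022],[.4635,.172,.022],[.464,.1688,.022]): print(X,proj(s,[X]))
print(crop(s,(428,195),60,50,12,'pics/s1.png'),crop(s,(310,358),60,50,12,'pics/s2.png'))
"
```

```text
[0.5259, -0.2377, 0.088] [[427.21193233 183.69461679]]
[0.525, -0.24, 0.088] [[428.26954598 183.38252344]]
[0.5256, -0.243, 0.088] [[428.79603497 182.69212884]]
[0.4646, 0.1758, 0.022] [[307.99412958 352.56533848]]
[0.4635, 0.172, 0.022] [[310.41982762 351.37498434]]
[0.464, 0.1688, 0.022] [[311.63759152 349.91858619]]
(398, 170) (280, 333)
```

View pics/s1.png

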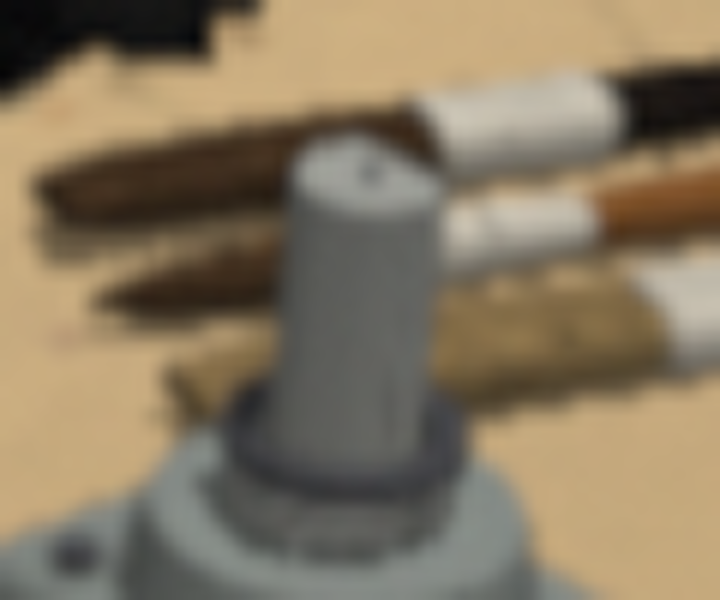

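View pics/s2.png

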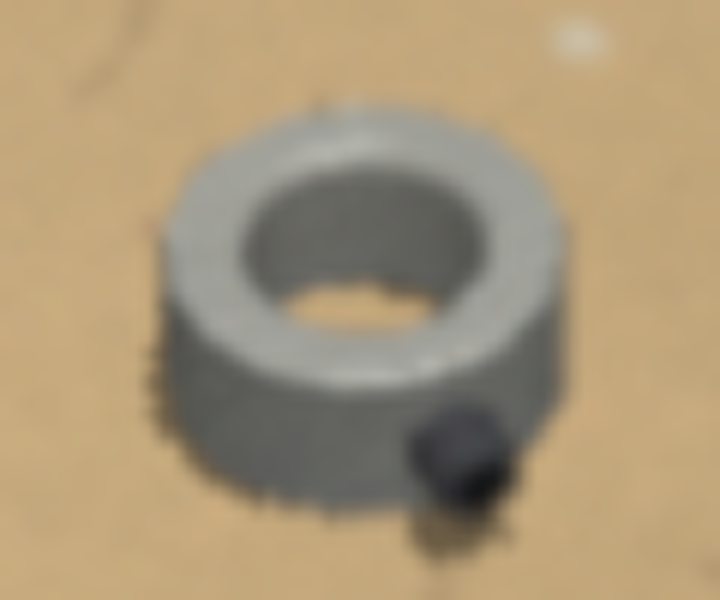

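The scene view puts the shaft dot at (428.6,183.9) and the collar top at (310,353). That supports shaft (0.525,-0.240), the grip-nulled value, and collar about (0.464,0.173). The wrist view reads about 2 mm high in y. The screw direction is 2.694.

```bash
python3 -c "
from h import *
rel([.464,.173,.004],2.694)"
```

```text
rel mm [-1.000e-01  2.300e+00  1.958e+02] rot [-0.0005 -0.0005  0.0209]
```

```bash
python3 -m inch '[[[0,2.3,40],[0,0,0.02]],[[0,2.3,90],[0,0,0.02]],[[0,2.3,140],[0,0,0.02]],[[0,2.3,175],[0,0,0.02]],[[0,2.3,190],[0,0,0.02]],[[0,2.3,195],[0,0,0.02]],[[0,2.3,195.5],[0,0,0.02]],[[0,2.3,195.5],[0,0,0.02]]]'; python3 -c "
from h import *
rel([.464,.173,.004],2.694)
s=optics.snapshot('wrist');cv2.imwrite('pics/w6.png',s['image'][:,:,::-1]);"
```

```text
t: 8.9
position: [0.4646, 0.1738, 0.0054]
eef_rot: [[-0.903, 0.429, 0.001], [0.429, 0.903, 0.0], [-0.001, 0.001, -1.0]]
force: [-0.1, 0.9, 0.1]
width: 0.819
rel mm [ 0.2 -0.9  1.4] rot [0.0007 0.0009 0.0041]
```

View pics/w6.png

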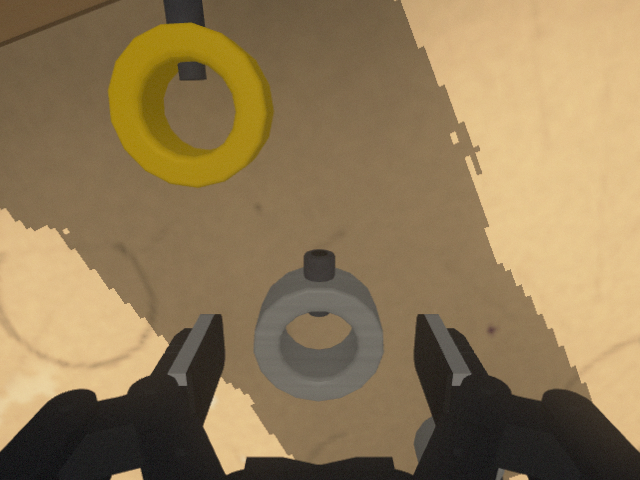

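The collar is centred between the pads, with its screw straight up at (319,258). Closing.

```bash
python3 -m inch '[[[0,0,0.5],[0,0,0]],[[0,0,0.5],[0,0,0]],[[0,0,0.5],[0,0,0]],[[0,0,0.5],[0,0,0]],[[0,0,0.5],[0,0,0]]]' 0 70; python3 -c "
from h import *
o=status.get_obs();print(o['width']*85.4,o['torque'],o['eef_rot'].T@o['force'],tooly(o['eef_rot']))"; python3 -m inch '[[[0,0,-20],[0,0,0]],[[0,0,-65],[0,0,0]],[[0,0,-110],[0,0,0]],[[0,0,-140],[0,0,0]],[[0,0,-140],[0,0,0]],[[0,0,-140],[0,0,0]]]'
python3 -c "
from h import *
o=status.get_obs();print(o['width']*85.4,o['torque'],o['force'])
s=optics.snapshot('wrist');cv2.imwrite('pics/w7.png',s['image'][:,:,::-1]);np.savez('w7.npz',**s);np.save('o7.npy',o,allow_pickle=True)
y=2.869;n=[np.cos(y),np.sin(y)];print(n);rel([.525,-.24,.145],y)"
```

```text
t: 9.57
position: [0.4643, 0.1739, 0.0051]
eef_rot: [[-0.904, 0.428, 0.001], [0.428, 0.904, -0.0], [-0.001, 0.0, -1.0]]
force: [-4.0, -1.8, 15.5]
width: 0.487
41.621894979981576 [-0.31385924  0.85517749  0.0296185 ] [  2.88696625  -3.30837414 -15.45867712] 2.698865231504895
t: 10.32
position: [0.4636, 0.1737, 0.1433]
eef_rot: [[-0.904, 0.428, -0.001], [0.428, 0.904, -0.0], [0.001, -0.001, -1.0]]
force: [0.3, -0.7, -2.0]
width: 0.487
41.60813462026757 [ 0.01950012  0.00869704 -0.02999823] [ 0.33477964 -0.6871924  -1.985143  ]
[np.float64(-0.9630761157626331), np.float64(0.2692292614994873)]
rel mm [-232.9 -347.4   -1.9] rot [-0.001  -0.0016 -0.1702]
```

View pics/w7.png

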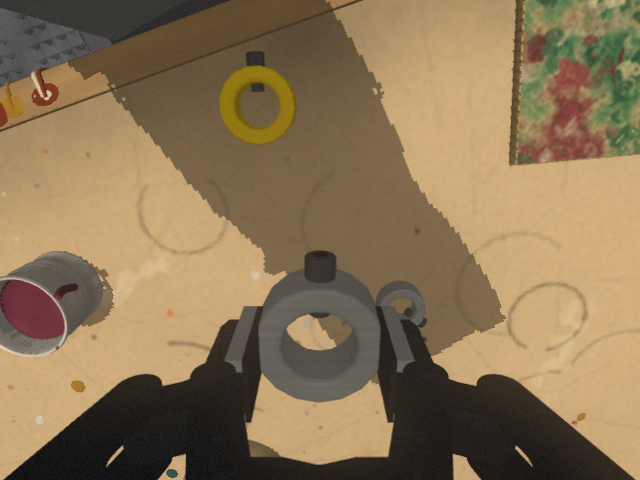

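```bash
cat > ring.py <<'E'
from h import *
from scipy.optimize import least_squares
def ringfit(s,o,zt=-.0169):
    # bore/outer arcs on collar top plane; use outer lower arc; returns tool coords of centre
    im=s['image'];hsv=cv2.cvtColor(im,cv2.COLOR_RGB2HSV);g=cv2.GaussianBlur(cv2.cvtColor(im,cv2.COLOR_RGB2GRAY),(0,0),.7)
    H=np.array(s["hand_eye"]);C=H[:3,3]
    def pl(uv,z):
        p=cv2.undistortPoints(np.array(uv,float).reshape(-1,1,2),K(s),np.array(s["distortion"],float)).reshape(-1,2)
        d=(H[:3,:3]@np.c_[p,np.ones(len(p))].T).T;return (C+d*((z-C[2])/d[:,2])[:,None])[:,:2]
    return pl
E
python3 - <<'E'
from ring import *
s=dict(np.load('w7.npz'));o=np.load('o7.npy',allow_pickle=True).item();pl=ringfit(s,o)
print(crop(s,(320,330),110,100,7,'pics/c7.png'))
E
```

```text
(265, 280)
```

View pics/c7.png

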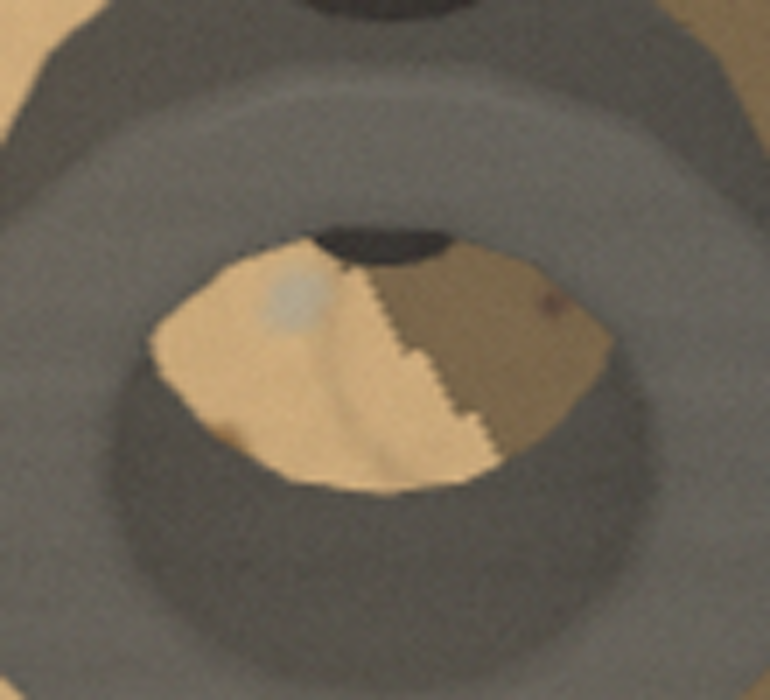

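```bash
python3 - <<'E'
from ring import *
s=dict(np.load('w7.npz'));o=np.load('o7.npy',allow_pickle=True).item();pl=ringfit(s,o)
f=lambda L:[(265+(x+.5)/7-.5,280+(y+.5)/7-.5) for x,y in L]
for z in (-.0169,-.015,-.019):
    q=pl(f([(108,470),(658,470),(385,692),(310,238),(455,238),(235,268),(530,264),(175,620),(600,620)]),z)
    r=least_squares(lambda p:np.hypot(*(q-p[:2]).T)-p[2],[0,0,.0135]);print(z,r.x*1000,np.abs(r.fun).max()*1000)
h=pl(f([(385,18)]),-.0169+.0055);t=pl(f([(384,262)]),-.0169+.011+.003);print(h,t)
E
```

```text
-0.0169 [ 1.38641635  2.12383571 13.48674452] 0.5337654451677067
-0.015 [ 0.16063087  2.12887053 13.68996145] 0.5418103562313918
-0.019 [ 2.741229    2.11827397 13.26213678] 0.5248770407278672
[[0.02338228 0.00212861]] [[0.00529988 0.0021056 ]]
```

```bash
python3 - <<'E'
from ring import *
s=dict(np.load('w7.npz'));pl=ringfit(s,None)
print(pl([(304.5,375)],.0563-.088)*1000, 'true ~ 0.9,-4.7')
print(pl([(311.5,375.5)],.0564-.088)*1000,'true ~ 0.5,-2.5')
E
```

```text
[[ 0.78093723 -2.62386722]] true ~ 0.9,-4.7
[[ 0.52070173 -0.43499118]] true ~ 0.5,-2.5
```

The near-range checks agree: the wrist camera has a y bias of about +2.1 mm. The collar sits at tool (+1.4, 0) mm with its screw parallel to tool x, and the shaft is at (0.525,-0.240).

```bash
python3 -c "
from h import *
rel([.5263,-.2404,.143],2.869)"
```

```text
rel mm [-2.343e+02 -3.472e+02  1.000e-01] rot [-0.001  -0.0016 -0.1702]
```

```bash
python3 -m inch '[[[-25,-37,0],[0,0,-0.02]],[[-58,-86,0],[0,0,-0.04]],[[-92,-136,0],[0,0,-0.07]],[[-126,-186,0],[0,0,-0.1]],[[-160,-237,0],[0,0,-0.13]],[[-194,-287,0],[0,0,-0.16]],[[-220,-327,0],[0,0,-0.17]],[[-234,-347,0],[-0.001,-0.0015,-0.17]]]'; python3 -m inch '[[[0,0,0],[0,0,0]],[[0,0,0],[0,0,0]]]'; python3 -c "
from h import *
o=status.get_obs();print(o['width']*85.4,o['force'],o['qpos'],o['eef_rot'])
s=optics.snapshot('wrist');cv2.imwrite('pics/w8.png',s['image'][:,:,::-1]);
rel([.5263,-.2404,.097],2.869)"
```

```text
t: 11.38
position: [0.5264, -0.242, 0.1427]
eef_rot: [[-0.963, 0.271, -0.0], [0.271, 0.963, 0.002], [0.0, 0.001, -1.0]]
force: [-0.5, 1.4, -2.1]
width: 0.481
t: 11.62
position: [0.5265, -0.2388, 0.1437]
eef_rot: [[-0.963, 0.269, 0.001], [0.269, 0.963, 0.001], [-0.0, 0.002, -1.0]]
force: [-0.1, 0.2, -1.5]
width: 0.486
41.47653636436409 [-0.05085413  0.1568953  -1.50116635] [-0.56751969  0.39176194 -0.09609266  1.083055    0.00156217 -0.29527045] [[-9.63168363e-01  2.68898029e-01  7.44214866e-04]
 [ 2.68898836e-01  9.63167440e-01  1.37817079e-03]
 [-3.46216119e-04  1.52752901e-03 -9.99998773e-01]]
rel mm [-0.2 -1.8 47. ] rot [0.0013 0.0007 0.0009]
```

View pics/w8.png

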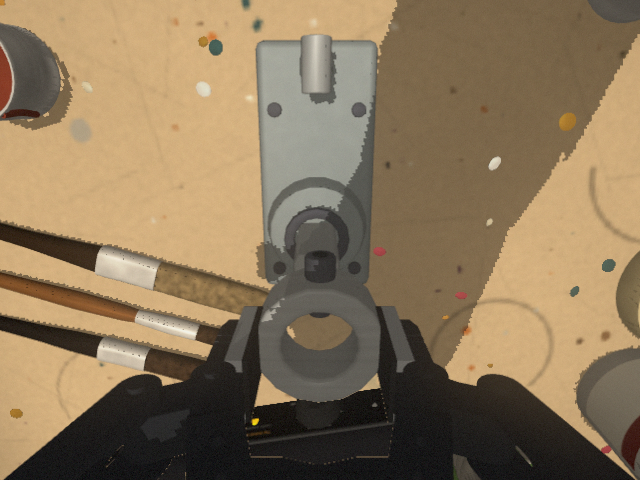

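```bash
python3 -m inch '[[[0,0,10],[0,0,0]],[[0,0,25],[0,0,0]],[[0,0,38],[0,0,0]],[[0,0,45],[0,0,0]],[[0,0,45],[0,0,0]],[[0,0,45],[0,0,0]],[[0,0,45],[0,0,0]]]'; python3 -c "
from h import *
import time
o=status.get_obs();print(o['width']*85.4,o['force'],tooly(o['eef_rot']),o['qd'])
s=optics.snapshot('wrist');cv2.imwrite('pics/w9.png',s['image'][:,:,::-1]);np.savez('w9.npz',**s)
print(crop(s,(318,300),130,120,6,'pics/c9.png'))
rel([.5263,-.2404,.097],2.869)"
```

```text
t: 12.55
position: [0.5271, -0.2401, 0.0997]
eef_rot: [[-0.963, 0.269, 0.002], [0.269, 0.963, 0.0], [-0.002, 0.001, -1.0]]
force: [-0.2, -0.5, -1.7]
width: 0.483
41.274222349151074 [-0.22423931 -0.54848438 -1.74922829] 2.868720339019932 [-7.87735880e-04 -3.76440045e-05 -2.94100296e-03 -2.31277202e-03
 -1.13061685e-03  1.95693536e-04]
(253, 240)
rel mm [ 0.7 -0.5  2.6] rot [ 0.0006  0.0022 -0.0003]
```

View pics/c9.png

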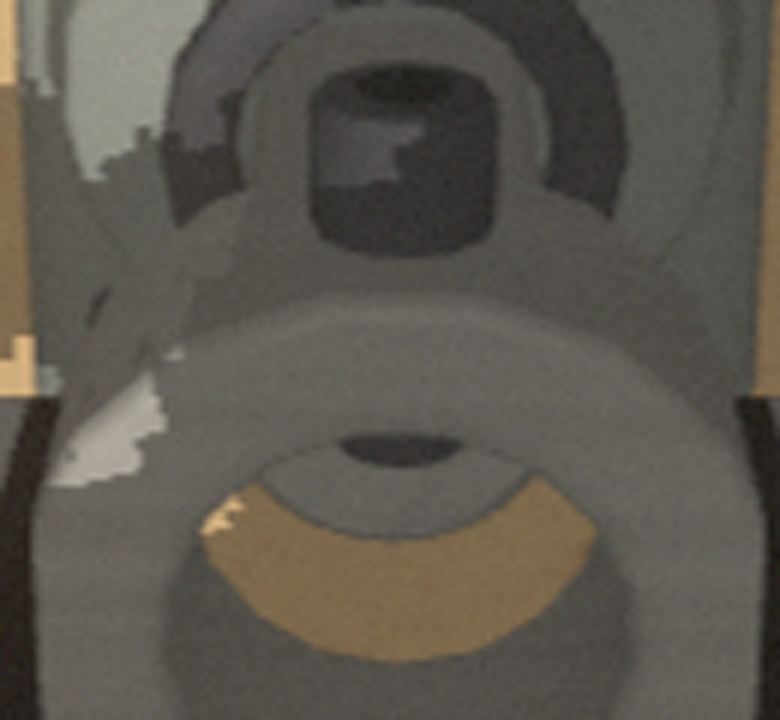

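```bash
python3 - <<'E'
from ring import *
s=dict(np.load('w9.npz'));pl=ringfit(s,None)
f=lambda L:[(253+(x+.5)/6-.5,240+(y+.5)/6-.5) for x,y in L]
q=pl(f([(258,487),(540,480),(398,540),(300,518),(495,516)]),.0997-.088)
q2=np.array(q)
for R in(.012,.0105):
    r=least_squares(lambda p:np.hypot(*(q-p).T)-R,[0,0]);print('shaft',R,r.x*1000,r.fun*1000)
b=pl(f([(165,630),(632,630)]),-.0169);print('bore L/R',b*1000)
b=pl(f([(398,662)]),.0051);print('bore bottom rear',b*1000, 'centre x',b[0,0]*1000+13.5)
E
```

```text
shaft 0.012 [2.71793828 1.86244913] [ 0.18138787  0.18375075 -0.25145448  0.02432305  0.01484908]
shaft 0.0105 [0.82489003 1.90703317] [ 0.64118652  0.65771946 -0.64487573  0.02943901 -0.01106774]
bore L/R [[  1.98608355 -11.41967288]
 [  1.97839202  15.44999601]]
bore bottom rear [[-14.55246183   1.99958418]] centre x -1.0524618290330245
```

```bash
python3 - <<'E'
from ring import *
for n in ('w6','w7','w9'):
    im=cv2.imread(f'pics/{n}.png')[280:380,265:375];cv2.imwrite(f'pics/d{n}.png',cv2.resize(im,None,fx=7,fy=7,interpolation=cv2.INTER_CUBIC))
E
```

```text
(no output)
```

View pics/dw6.png

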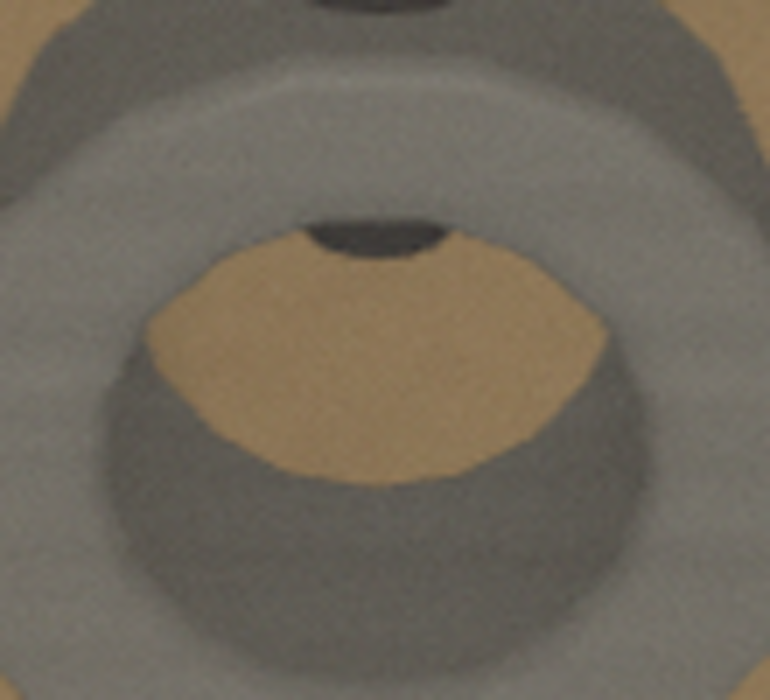

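View pics/dw9.png

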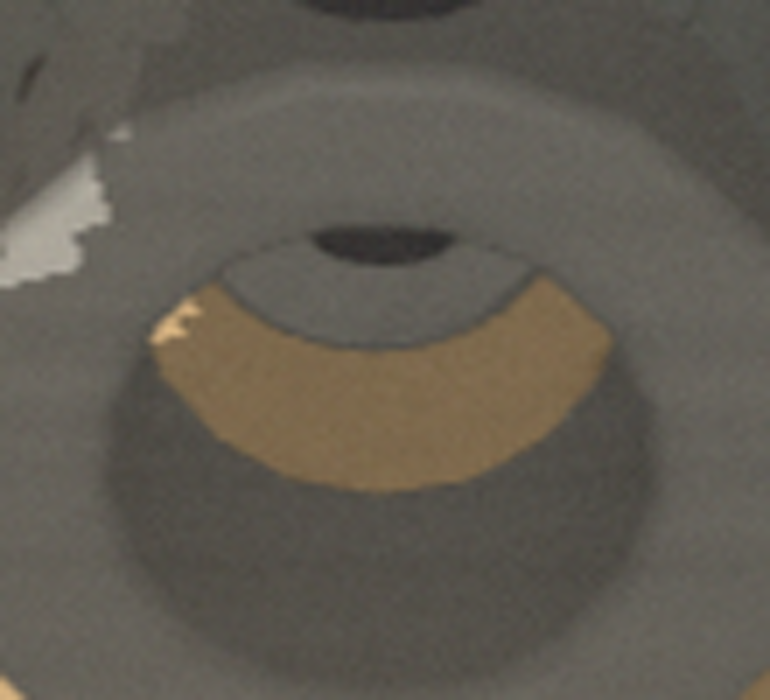

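```bash
python3 - <<'E'
from ring import *
s=dict(np.load('w9.npz'));pl=ringfit(s,None)
f=lambda L:[(265+(x+.5)/7-.5,280+(y+.5)/7-.5) for x,y in L]
for z in(.0051,.003,.007,.001):
    q=pl(f([(158,355),(608,350),(388,492),(215,432),(550,430),(300,478),(470,478)]),z)
    r=least_squares(lambda p:np.hypot(*(q-p[:2]).T)-p[2],[0,0,.0135]);print('bottom',z,r.x*1000,np.abs(r.fun).max()*1000)
    r=least_squares(lambda p:np.hypot(*(q-p[:2]).T)-.0135,[0,0]);print('   fixedR',z,r.x*1000,np.abs(r.fun).max()*1000)
for z in(.0117,.0132):
    q=pl(f([(220,283),(540,275),(385,350),(300,332),(465,330),(255,308),(510,303)]),z)
    r=least_squares(lambda p:np.hypot(*(q-p[:2]).T)-p[2],[0,0,.0135]);print('shaft',z,r.x*1000,np.abs(r.fun).max()*1000)
E
```

```text
bottom 0.0051 [-0.93850275  2.09388902 13.57510763] 0.06408139128667896
   fixedR 0.0051 [-1.03239029  2.0947203 ] 0.07649178492094566
bottom 0.003 [ 0.24353781  2.09122478 13.38261068] 0.06317297813829802
   fixedR 0.003 [0.39038253 2.08992005] 0.08221766337656797
bottom 0.007 [-2.00797045  2.09629918 13.7492698 ] 0.06490393487351871
   fixedR 0.007 [-2.3193241   2.09905359] 0.16183466577498506
bottom 0.001 [ 1.36929279  2.08868643 13.19928181] 0.062307807674698984
   fixedR 0.001 [1.74565217 2.08533867] 0.17549116718735408
shaft 0.0117 [ 2.97267226  1.8547793  11.84457953] 0.15967919518181278
shaft 0.0132 [ 2.20230276  1.85428294 11.95942988] 0.16122746152617307
```

```bash
python3 - <<'E'
from ring import *
s=dict(np.load('w9.npz'));pl=ringfit(s,None)
f=lambda L:[(265+(x+.5)/7-.5,280+(y+.5)/7-.5) for x,y in L]
print(pl(f([(385,225),(385,690),(105,455),(658,455)]),-.0169)*1000)
print(pl(f([(385,225),(385,690),(105,455),(658,455)]),-.0154)*1000)
im=cv2.imread('pics/w9.png');g=cv2.cvtColor(im,cv2.COLOR_BGR2GRAY)
print(g[295:400,320].tolist())
# outer rim, bottom of image = -x top outer ; z=-.0169
im6=cv2.imread('pics/w6.png')[240:420,240:400];cv2.imwrite('pics/e6.png',cv2.resize(im6,None,fx=4,fy=4,interpolation=cv2.INTER_CUBIC))
E
```

```text
[[ 14.6954019    2.20380771]
 [-11.78724332   2.21982625]
 [  1.99076578 -11.5962633 ]
 [  1.98292956  15.67596872]]
[[ 13.88975415   2.20735066]
 [-12.90792183   2.22355975]
 [  1.03398693 -11.75688246]
 [  1.02605749  15.83977305]]
[98, 97, 97, 102, 100, 99, 98, 100, 100, 97, 98, 99, 99, 96, 93, 91, 90, 67, 59, 53, 56, 51, 54, 93, 98, 98, 95, 97, 95, 94, 90, 95, 89, 90, 81, 103, 109, 109, 104, 107, 110, 108, 107, 109, 108, 109, 104, 106, 107, 106, 105, 108, 111, 110, 110, 90, 78, 80, 79, 80, 81, 81, 81, 84, 80, 81, 76, 80, 79, 81, 78, 83, 83, 81, 81, 85, 79, 83, 84, 81, 83, 80, 77, 86, 90, 92, 92, 97, 107, 110, 108, 102, 102, 103, 103, 102, 101, 101, 100, 97, 102, 101, 99, 97, 98]
```

View pics/e6.png

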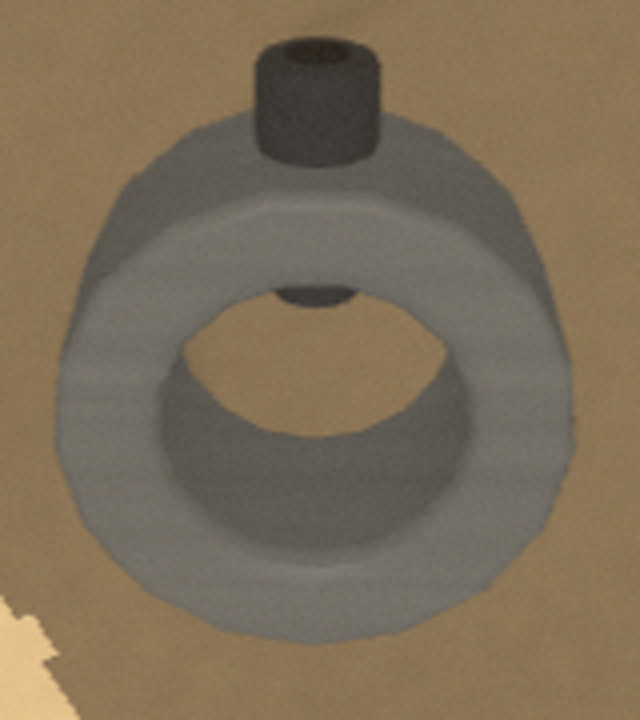

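```bash
python3 - <<'E'
from ring import *
s=dict(np.load('w9.npz'));pl=ringfit(s,None)
f=lambda L:[(240+(x+.5)/4-.5,240+(y+.5)/4-.5) for x,y in L]
print('head low end',pl(f([(316,38)]),-.0004)*1000)
print('head top end (x31,z16.5) socket ~',pl(f([(316,68),(316,75)]),.0051-.0165)*1000)
print('head base top x23',pl(f([(316,163)]),.0051-.0165)*1000)
print('outer top -x rim',pl(f([(313,642)]),-.0169)*1000,pl(f([(313,642)]),-.0149)*1000)
E
```

```text
head low end [[31.06121732  1.88693141]]
head top end (x31,z16.5) socket ~ [[32.35917709  1.88807436]
 [31.73288129  1.88799759]]
head base top x23 [[23.70361364  1.88700964]]
outer top -x rim [[-21.28510408   1.60941772]] [[-22.92998759   1.60471403]]
```

The shaft top shows through the bore and is laterally centred (397 vs 398 px). It lies about 2 mm towards tool +x, so I'll correct that and look again before descending.

```bash
python3 -m inch '[[[1,-0.1,0],[0,-0.001,0]],[[2.1,-0.1,0],[0,0,0]],[[2.1,-0.1,3],[0,0,0]],[[2.1,-0.1,3],[0,0,0]],[[2.1,-0.1,3],[0,0,0]],[[2.1,-0.1,3],[0,0,0]]]'; python3 -c "
from ring import *
o=status.get_obs();print(o['width']*85.4,o['force'],tooly(o['eef_rot']),np.round(o['eef_rot'],4))
rel([.525,-.24,.088],2.869,o)
s=optics.snapshot('wrist');cv2.imwrite('pics/w10.png',s['image'][:,:,::-1]);np.savez('w10.npz',**s)
im=s['image'][280:380,265:375,::-1];cv2.imwrite('pics/dw10.png',cv2.resize(im,None,fx=7,fy=7,interpolation=cv2.INTER_CUBIC))"
```

```text
t: 13.35
position: [0.5249, -0.2395, 0.0963]
eef_rot: [[-0.963, 0.269, 0.002], [0.269, 0.963, 0.0], [-0.002, 0.001, -1.0]]
force: [0.6, 0.3, -1.6]
width: 0.486
41.51031847451624 [ 0.58969103  0.26942107 -1.5530156 ] 2.8688339545572235 [[-9.630e-01  2.694e-01  1.800e-03]
 [ 2.694e-01  9.630e-01  4.000e-04]
 [-1.700e-03  9.000e-04 -1.000e+00]]
rel mm [-0.2 -0.5  8.3] rot [ 0.0009  0.0017 -0.0002]
```

View pics/dw10.png

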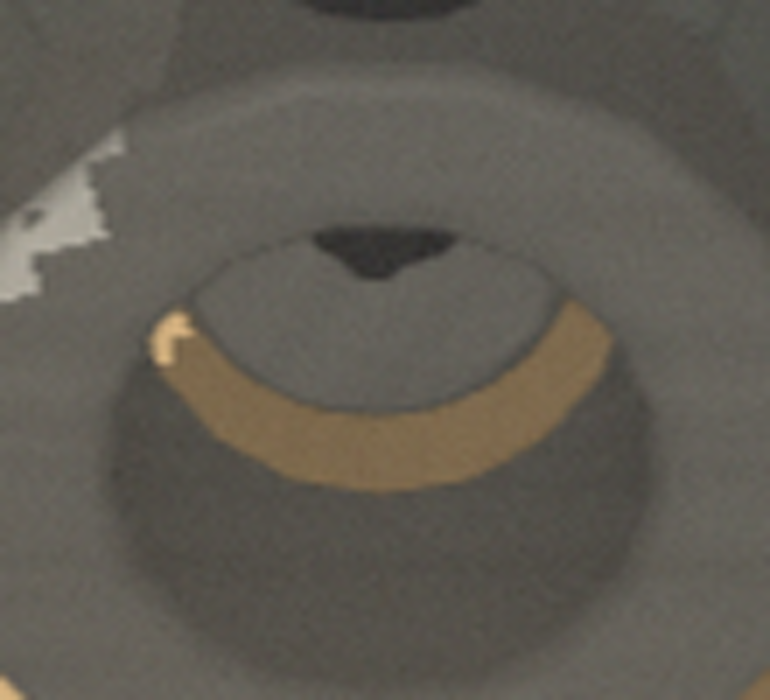

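```bash
python3 - <<'E'
from ring import *
s=dict(np.load('w10.npz'));pl=ringfit(s,None)
f=lambda L:[(265+(x+.5)/7-.5,280+(y+.5)/7-.5) for x,y in L]
for z in(.0083,.0098):
    q=pl(f([(195,300),(560,297),(378,412),(240,358),(515,352),(310,400),(445,398)]),z)
    r=least_squares(lambda p:np.hypot(*(q-p[:2]).T)-p[2],[0,0,.0135]);print('shaft',z,r.x*1000,np.abs(r.fun).max()*1000)
q=pl(f([(158,355),(608,350),(388,492),(215,432),(550,430),(300,478),(470,478)]),.0046);r=least_squares(lambda p:np.hypot(*(q-p[:2]).T)-p[2],[0,0,.0135]);print('rim',r.x*1000)
print('dot',pl(f([(375,276)]),.0083)*1000)
E
```

```text
shaft 0.0083 [ 0.15080887  1.73099276 11.1588827 ] 0.2320537897435599
shaft 0.0098 [-0.6648507   1.72925879 11.26951944] 0.23435600564410652
rim [-0.65651201  2.09339453 13.52920991]
dot [[-2.14338281  1.68694492]]
```

```bash
python3 -m inch '[[[0,-0.35,0],[0,0.0015,0]],[[0,-0.35,2],[0,0.0015,0]],[[0,-0.35,4],[0,0.0015,0]],[[0,-0.35,6],[0,0.0015,0]],[[0,-0.35,6],[0,0.0015,0]]]'; python3 -m inch '[[[0,0,1],[0,0,0]],[[0,0,2],[0,0,0]],[[0,0,3],[0,0,0]],[[0,0,3],[0,0,0]],[[0,0,3],[0,0,0]]]';  python3 -c "
from ring import *
o=status.get_obs();print(o['width']*85.4,o['eef_rot'].T@o['force'],o['torque'],tooly(o['eef_rot']))
rel([.525,-.24,.088],2.869,o)
s=optics.snapshot('wrist');cv2.imwrite('pics/w11.png',s['image'][:,:,::-1])
im=s['image'][240:380,265:375,::-1];cv2.imwrite('pics/dw11.png',cv2.resize(im,None,fx=5,fy=5,interpolation=cv2.INTER_CUBIC))"
```

```text
t: 14.02
position: [0.5247, -0.2397, 0.0901]
eef_rot: [[-0.963, 0.269, -0.0], [0.269, 0.963, 0.001], [0.0, 0.001, -1.0]]
force: [0.1, -0.1, -1.3]
width: 0.49
t: 14.65
position: [0.5248, -0.2398, 0.0873]
eef_rot: [[-0.963, 0.269, 0.0], [0.269, 0.963, 0.001], [-0.0, 0.001, -1.0]]
force: [-0.7, -0.9, -2.3]
width: 0.482
41.138979988569176 [ 0.47942858 -1.02425839  2.28624707] [0.00706008 0.0231813  0.00822909] 2.8687945698276964
rel mm [-0.3 -0.1 -0.7] rot [ 0.0009  0.0001 -0.0002]
```

View pics/dw11.png

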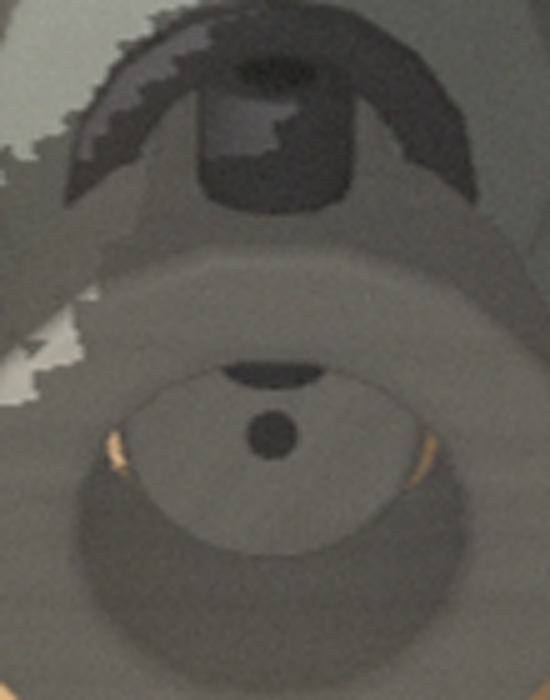

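The shaft top is inside the bore with even gaps at (115,450) and (425,460), and no contact force. I'll lower the screw past the top edge slowly.

```bash
python3 -m inch '[[[0,0,2],[0,0,0]],[[0,0,4],[0,0,0]],[[0,0,6],[0,0,0]],[[0,0,8],[0,0,0]],[[0,0,8],[0,0,0]]]';  python3 -c "
from ring import *
o=status.get_obs();print(o['width']*85.4,o['eef_rot'].T@o['force'],o['torque'],tooly(o['eef_rot']))
rel([.525,-.24,.088],2.869,o)"
```

```text
t: 15.32
position: [0.5247, -0.2398, 0.0791]
eef_rot: [[-0.963, 0.269, 0.0], [0.269, 0.963, 0.001], [0.0, 0.001, -1.0]]
force: [0.1, -0.5, -1.6]
width: 0.484
41.354560193954356 [-0.28234291 -0.47612413  1.56473755] [ 0.04835192 -0.06565237 -0.03732507] 2.8687400347283694
rel mm [-0.4 -0.1 -8.9] rot [ 0.001  -0.0002 -0.0003]
```

```bash
python3 -m inch '[[[0,0,4],[0,0,0]],[[0,0,9],[0,0,0]],[[0,0,14],[0,0,0]],[[0,0,19],[0,0,0]],[[0,0,24],[0,0,0]],[[0,0,27],[0,0,0]],[[0,0,27],[0,0,0]]]';  python3 -c "
from ring import *
o=status.get_obs();print(o['width']*85.4,o['eef_rot'].T@o['force'],o['torque'],tooly(o['eef_rot']))
rel([.525,-.24,.088],2.869,o)"
```

```text
t: 16.2
position: [0.5247, -0.2397, 0.0521]
eef_rot: [[-0.963, 0.269, -0.0], [0.269, 0.963, 0.001], [0.0, 0.001, -1.0]]
force: [0.4, 0.1, -1.2]
width: 0.488
41.713219848537705 [-0.3208929   0.2185096   1.18888702] [ 0.00647489  0.02367633 -0.00077814] 2.868801721493895
rel mm [ -0.4  -0.2 -35.9] rot [ 0.001  -0.0003 -0.0002]
```

```bash
python3 -m inch '[[[0,0,2],[0,0,0]],[[0,0,4],[0,0,0]],[[0,0,6],[0,0,0]],[[0,0,8],[0,0,0]],[[0,0,9],[0,0,0]],[[0,0,9],[0,0,0]],[[0,0,9],[0,0,0]]]';  python3 -c "
from ring import *
o=status.get_obs();print(o['width']*85.4,o['eef_rot'].T@o['force'],o['torque'],tooly(o['eef_rot']))
rel([.525,-.24,.088],2.869,o)"; python3 -m inch '[[[0,0,1],[0,0,0]],[[0,0,2],[0,0,0]],[[0,0,2],[0,0,0]],[[0,0,2],[0,0,0]]]'
```

```text
t: 17.08
position: [0.525, -0.2399, 0.0435]
eef_rot: [[-0.963, 0.269, 0.001], [0.269, 0.963, 0.0], [-0.001, 0.001, -1.0]]
force: [-0.0, -0.1, 5.7]
width: 0.487
41.5809738068336 [ 1.02981236e-03 -6.57805826e-02 -5.71419565e+00] [0.06512046 0.19338236 0.04599758] 2.8687805092668253
rel mm [ -0.1  -0.1 -44.5] rot [ 0.0007  0.0006 -0.0002]
t: 17.58
position: [0.5252, -0.24, 0.0421]
eef_rot: [[-0.963, 0.269, 0.001], [0.269, 0.963, 0.0], [-0.001, 0.0, -1.0]]
force: [-2.6, 1.6, 15.4]
width: 0.484
```

```bash
python3 -m inch '[[[0,0,0.7],[0,0,0]],[[0,0,0.7],[0,0,0]],[[0,0,0.7],[0,0,0]],[[0,0,0.7],[0,0,0]]]';  python3 -c "
from ring import *
o=status.get_obs();print(o['width']*85.4,o['eef_rot'].T@o['force'],o['torque'],tooly(o['eef_rot']),np.round(o['position'],5))
s=optics.snapshot('wrist');np.savez('w12.npz',**s);cv2.imwrite('pics/w12.png',s['image'][:,:,::-1])
s=optics.snapshot('scene');print(crop(s,(430,205),120,100,6,'pics/s12.png'))
s=optics.snapshot('top');cv2.imwrite('pics/t12.png',s['image'][:,:,::-1])"
```

```text
t: 18.08
position: [0.5253, -0.2401, 0.042]
eef_rot: [[-0.963, 0.269, 0.002], [0.269, 0.963, -0.0], [-0.002, 0.0, -1.0]]
force: [-3.9, 2.8, 23.9]
width: 0.489
41.79324937556559 [  4.44051353   1.65731871 -23.9194029 ] [0.60536714 1.02212233 0.03698887] 2.868824833947151 [ 0.52525 -0.24006  0.04201]
(370, 155)
```

View pics/w12.png

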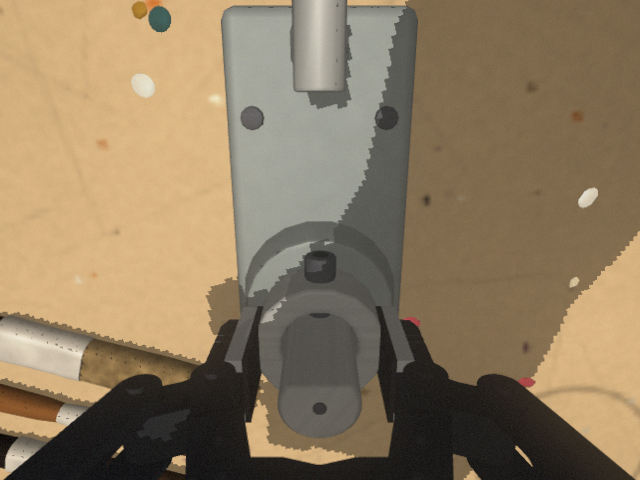

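View pics/s12.png

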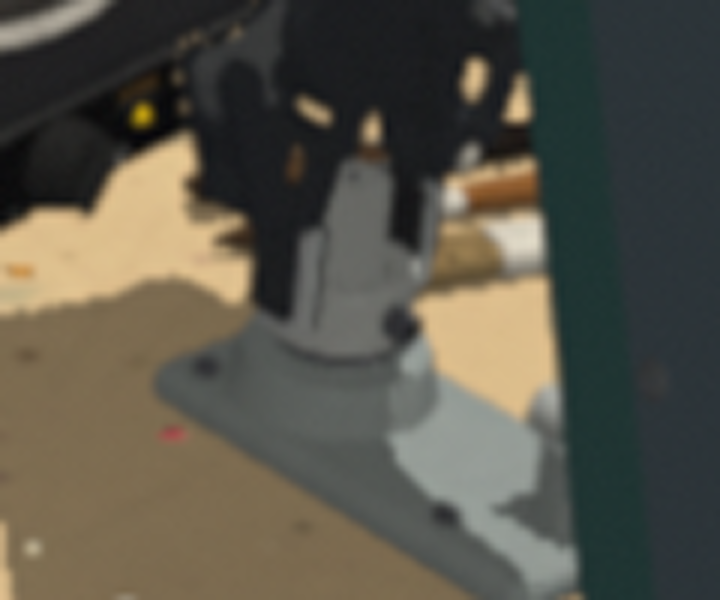

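View pics/t12.png

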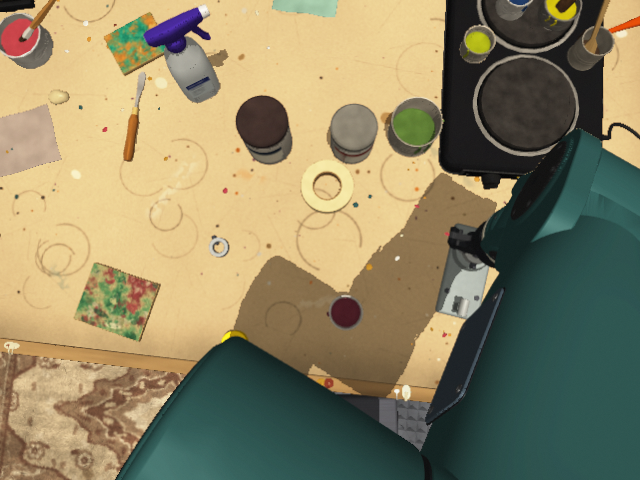

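In the wrist view the screw (320,265), shaft dot (320,408) and guide (320,45) are in line. The force rose 8.5 N for only 0.1 mm of travel, so the pad is on its stop at the expected height. The tape roll, tin and jar are unmoved in the top view. Handing in.

```bash
python3 -c "
from station import workorder,status
print(workorder.close_job());o=status.get_obs();print(o['t'],o['position'],o['force'],o['width'])"
```

```text
the job is handed in; nothing more can be done
None
the job is handed in; nothing more can be done
```

The job is done and was handed in at about 18 s of the 72 s allowed; no verdict came back. The arm finished still gripping the collar and holding it down.

**Shaft:** I gripped it across the flat; the opening read 18.2 mm, against 19 mm nominal. I turned it about 1.56 rad until the flat faced the key guide. A picture after release put the flat within about 0.015 rad of square, which is about what the picture can resolve.

**Collar:** I picked up the larger grey ring and threaded it over the shaft with its screw on the flat; there was no notable side force. I then pressed it down until the pad hit its stop. The tool ended at z = 0.042 m with about 24 N on the wrist, and the last 0.7 mm of push moved it only 0.1 mm. The tool yaw is 2.8688 rad against the 2.869 rad wanted. In the last wrist picture the screw, shaft centre and guide line up, and the tape roll, tin and jar are where they were.

**Checks that disagreed:**
- **Camera offsets:** the wrist and top cameras differed by 5 to 7 mm in y. I settled the shaft position by nulling the grip force, and the scene view supported it.
- **Collar along the pads:** its position in the grip was uncertain by 1 to 2 mm. I corrected it by sighting the shaft through the bore before lowering.
- **Opening on the collar:** it read 41.6 mm on a 46 mm ring, which I did not explain. The pictures showed a normal grip.

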